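# Regrip the squeegee and sweep the caps into the crumb pan

### The job

The squeegee is stowed with its handle down in the channel of its drip tray, so lift it out by the neck, lay it flat on the bare worktop and let go, then take it again by the handle, which leaves the blade free to lead. Holding it by the handle, sweep the three bottle caps with the blade through the open side of the crumb pan until all three are wholly inside, then draw the blade out and leave the squeegee lying flat on the worktop, clear of the pan. Do not touch the caps with the fingers or lift them, and leave the mug, the glass and the garlic where they are.

Things in the scene. Friction and masses are not known exactly. Their poses are not given: they have to be found in the camera images.
- squeegee: Loose T-shaped worktop squeegee, white with a steel blade, 188 mm long, 0.12 kg, flat on its blade and heel. Origin on its underside at the junction of handle and neck; +x along it to the blade, z up. At the start it lies on the tray's plate (4 mm up), handle in the channel, directed like the tray's +x. Highest point 32 mm above its underside.
- squeegee_neck (a point): Middle of the neck, where to grip it first: 26 mm from the squeegee's origin towards the blade, 18 mm above the underside. The neck is 14 mm wide (y), runs from x = 0 to 50 mm of the squeegee and from 9 to 27 mm above the underside. Axes as the squeegee.
- squeegee_handle (a point): Where to grip the handle: 40 mm from the squeegee's origin away from the blade, 18 mm above the underside. The handle is 24 mm wide (y), runs from x = -110 to -2 mm of the squeegee and from 6 to 30 mm above the underside; a round heel under its end (x = -98 mm) reaches down to the underside.
- squeegee_blade (a point): Middle of the lower edge of the blade's front face, 64 mm ahead of the squeegee's origin. The blade is 84 mm wide across (y), 30 mm high from the underside, with a short forward wing at each end that splays outward to tips at squeegee x = 78 mm, y = +-53 mm; behind it a clamp 80 mm wide from x = 50 mm.
- drip_tray: Fixed grey tray: plate 215 x 66 x 4 mm (x -130 to 86 mm of the origin) with two walls (x -124 to -2 mm, 8 mm thick, tops at 46 mm, gap 34 mm) and an end wall: an open-topped channel. The handle sinks below the wall tops with 5 mm beside it; neck and head lie free. Origin on the worktop under the stowed squeegee's origin; +x out of the channel's open end.
- crumb_pan: Fixed shallow aluminium pan, open on one side (mouth). Origin on the worktop at the mouth's middle; +x into the pan, y along the mouth. Inside 140 mm wide (y), 112 mm deep; floor 2 mm thick, beginning as a ramp from x = 0 to 20 mm; walls 28 mm high, 4 mm thick; a 30 mm tab behind the back wall.
- cap_a: Loose steel bottle cap, a disc 30 mm in diameter and 10 mm high, 15 g, lying flat. Origin at the centre of its underside. The three caps are alike; their centres lie 33 to 107 mm in front of the pan's mouth, within 35 mm of its middle line. This one is in the front row on the pan's -y side.
- cap_b: Same kind of cap, in the front row on the pan's +y side.
- cap_c: Same kind of cap, behind the other two, farthest from the mouth.
- mug: Bystander: white mug, 89 x 120 x 98 mm, origin under it.
- glass: Bystander: small clear glass, 65 mm wide, 88 mm high, origin under its centre.
- garlic: Bystander: garlic bulb, 56 mm wide and high, origin under its centre.

How it is judged:
On the way, in this order (a step that is already met when the one before it is completed fails the run):
1. the squeegee is held in the fingers by its neck, lifted out of the tray's channel (height (world z) of squeegee above 0.045 m and contact force between the fingers and squeegee above 0.5 N and distance between the grasp point and squeegee_neck below 0.045 m), for 0.1 s.
2. the squeegee lies flat on the bare worktop away from its tray, let go, the caps not yet swept in (height (world z) of squeegee below 0.006 m and angle between squeegee's own z axis and vertical below 0.1 rad and contact force between the fingers and squeegee below 0.05 N and contact force between squeegee and drip_tray below 0.05 N and linear speed of squeegee below 0.03 m/s and x of each of cap_a, cap_b, cap_c in the frame of crumb_pan below 0 m), for 0.2 s.
3. it is held again, now by the handle, before any cap is in the pan (contact force between the fingers and squeegee above 0.5 N and x of the grasp point in the frame of squeegee below 0 m and distance between the grasp point and squeegee_handle below 0.065 m and x of each of cap_a, cap_b, cap_c in the frame of crumb_pan below 0 m), for 0.2 s.
4. all three caps are inside the pan while the squeegee is still held by the handle (contact force between the fingers and squeegee above 0.5 N and x of the grasp point in the frame of squeegee below 0 m and distance between the grasp point and squeegee_handle below 0.065 m and x of each of cap_a, cap_b, cap_c in the frame of crumb_pan above 0.014 m), for 0.1 s.
At the end, for the whole second after the job is handed in: All three caps lie in the crumb pan, each centre at least 14 mm past the mouth line and between its walls, lower than 30 mm and at rest; the squeegee lies flat (within 0.1 rad) and at rest on the worktop, not touching the pan, its blade outside the pan (x of cap_a in the frame of crumb_pan between 0.014 and 0.11 m and y of cap_a in the frame of crumb_pan between -0.07 and 0.07 m and z of each of cap_a, cap_b, cap_c in the frame of crumb_pan below 0.03 m and linear speed of each of cap_a, cap_b, cap_c, squeegee below 0.02 m/s and x of cap_b in the frame of crumb_pan between 0.014 and 0.11 m and y of cap_b in the frame of crumb_pan between -0.07 and 0.07 m and x of cap_c in the frame of crumb_pan between 0.014 and 0.11 m and y of cap_c in the frame of crumb_pan between -0.07 and 0.07 m and height (world z) of squeegee below 0.008 m and angle between squeegee's own z axis and vertical below 0.1 rad and contact force between squeegee and crumb_pan below 0.05 N and (x of squeegee_blade in the frame of crumb_pan below -0.005 m or x of squeegee_blade in the frame of crumb_pan above 0.12 m or y of squeegee_blade in the frame of crumb_pan above 0.08 m or y of squeegee_blade in the frame of crumb_pan below -0.08 m)).
It fails at once if the fingers touch a cap (contact force between the fingers and cap_a above 0.5 N or contact force between the fingers and cap_b above 0.5 N or contact force between the fingers and cap_c above 0.5 N).
It fails at once if a cap is lifted more than 35 mm off the worktop (height (world z) of any of cap_a, cap_b, cap_c above 0.035 m).
It fails at once if the mug, the glass or the garlic is moved more than 20 mm (distance of any of mug, glass, garlic from where it was at the start of the episode above 0.02 m).
It also fails if it takes over 69 s, if anything falls off the work surface, if the arm or the gripper's body presses on something with over 40 N, if the wrist force passes 120 N, or if a joint passes its speed limit or range.

### The arm

A 6-joint arm with a two-finger parallel gripper is mounted at the origin on a cart in front of the work surface, level with it; the furniture and walls round the work are solid. World frame = base frame: x ahead of the robot, y to its left, z up, the work surface at z = 0. Lengths are in m, angles in rad, forces in N, time in s.
With the tool pointing down it reaches from about 0.4 to 0.825 m from the base axis. Payload 7 kg.
Tool frame: the origin (TCP) lies midway between the tips of the shut fingers; the grasp point (between the pads) lies manip.grasp_offset behind it (manip.grasp_offset is the distance from the TCP to the grasp point, in m); z points along the fingers, y is the line along which they close (so a half turn about z gives the same grasp; the last joint's range is limited). The gripper opens to 88 mm and grips with 3 to 60 N. Pads are 19 mm wide; open, the fingers measure 130 mm over their backs; the gripper's body (78 mm by 193 mm) begins 47 mm behind the grasp point.
Start: joints at [1.422, 0.359, 0.012, 0, -1.224, -0.288], TCP at [0.286, 0.612, 0.227] pointing down, gripper open.
Joint ranges: [-3.07, 3.07], [-1.43, 2.12], [-1.02, 1.25], [-3.03, 1.67], [-3.05, -0], [-3.03, 3.03]. Speed limits (rad/s): [2.39, 2.39, 3.01, 3.14, 3.14, 3.14].

### API

Orientations are given as a unit quaternion [w, x, y, z].
In Python, from cell import manip gives the robot as it stands.
- The arm moves only by the shell command python3 -m inch 'ROWS' [OPENING]. ROWS is JSON, a list of rows, each an object with "offset": the shift along the tool's x, y, z in cm, a list of three; "yaw": the turn about the tool's z in degrees. A call has 1 to 20 rows; each row is the pose to reach, as a shift and turn from the pose commanded when the call began, along the tool's axes at that moment; what a row does not reach only later rows make up. A row lasts 1/10 s, in which the tool goes at most 50 mm and 8.59 degrees, less where a joint would pass 70% of its speed; a pose out of reach is approached as far as the arm can. A call with a gripper value outside its range is refused whole. OPENING is the gripper's target within -1 to 1 (fully open at 1, half-way at 0, shut at -1), set as the call begins (- or left out, the last holds). The fingers move at their own pace and stop on an object; the grip force is fixed at half the most. Time passes only in rows, so rows that repeat a pose let the fingers close. It gives the time, the measured TCP pose, the force, the opening and the grip force at its end, in the units of the state.
- manip.get_obs(): the state, without advancing time (a new reading comes with each control period).
- manip.get_image(name): name is "scene" or "top" or "wrist"; returns (picture, depth): 400x640x3 uint8, red, green, blue; 400x640 float32, m along the optical axis (not along the pixel's ray), 0 where there is no reading.
- manip.calibration(name): a dict with "fx", "fy", "cx", "cy" (pixels), "view" (4x4, takes a point from world to camera coordinates). Camera axes: x right, y down, z forward; pixel columns grow to the right and rows downward; lengths in m; the calibration is good to about 2 mm. A picture is of the moment at which its call begins: read the wrist's pose just before it. calibration takes no time and is no camera call; for the wrist camera it gives the pose at the moment of the call.
- manip.hand_in(): hands the job in; it is judged then, once.
The state is a dict: "time_s": time; "qpos": joint angles; "joint_velocities": joint speeds; "effort": joint torques, N m; "tcp_pos": TCP position; "eef_rot": TCP orientation; "force": force on the tool from outside, world axes, zero at the start; "torque": the same for the moment, N m; "opening": finger opening in m; "grip_force": force on a finger pad.
Only numpy, scipy, OpenCV 4.12 (cv2) and the standard library are available. Lean on these libraries where they do the work, as an engineer would, in place of code of your own. Each camera call takes 0.05 s, during which the arm holds its last target. There are 200 camera calls.

## Working session

There is one attempt and no reset: what is moved stays moved. The work goes in short steps, Python scripts to look and compute and a shell command to move; the robot and the scene stay as the last step left them, time stands still between calls to the robot, and variables do not carry over. Pictures are saved under pics/ and viewed, at most 10 in all, crops included, and the job is handed in when it is done.

```bash
mkdir -p pics; ls; cat > h.py <<'E'
import numpy as np, cv2
from cell import manip
def grab(name, fn=None):
    c=manip.calibration(name); im,d=manip.get_image(name)
    if fn: cv2.imwrite('pics/'+fn, cv2.cvtColor(im,cv2.COLOR_RGB2BGR))
    return c,im,d
def cloud(c,d):
    v,u=np.indices(d.shape); p=np.stack([(u-c['cx'])/c['fx']*d,(v-c['cy'])/c['fy']*d,d,np.ones_like(d)],-1)
    return (p@np.linalg.inv(c['view']).T)[...,:3]
def state():
    o=manip.get_obs(); return {k:np.round(o[k],4).tolist() for k in('time_s','tcp_pos','eef_rot','qpos','opening','force','grip_force')}
E
python3 - <<'E'
from h import *
for n in('top','scene'):
    c,im,d=grab(n,n+'0.png'); np.savez(n+'0.npz',im=im,d=d,**c)
print(state(),manip.grasp_offset)
E
```

```text
pics
{'time_s': 0.1, 'tcp_pos': [0.2854, 0.6112, 0.2257], 'eef_rot': [0.0007, 0.9762, -0.2167, -0.0001], 'qpos': [1.4221, 0.3593, 0.0112, -0.0003, -1.2241, -0.2881], 'opening': 0.0877, 'force': [0.353, -0.1769, -0.2361], 'grip_force': 0.0} 0.0188
```

View pics/top0.png

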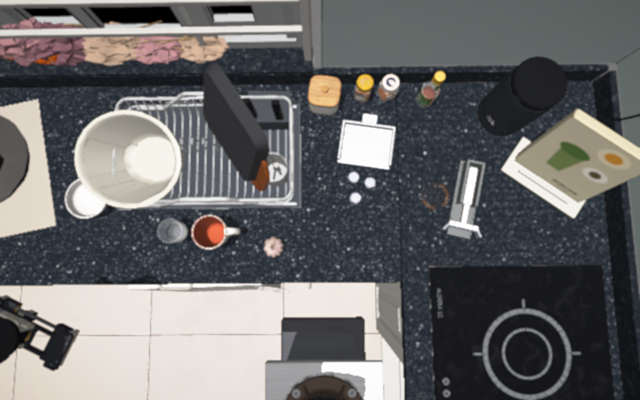

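View pics/scene0.png

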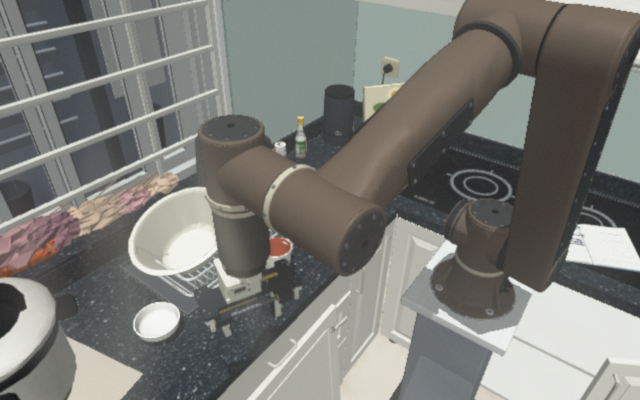

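The top view shows the pan at (367,143) with its mouth at about row 166. The caps are at (353,177), (370,183) and (355,198), and the squeegee is in its tray around (467,200) with the blade at row 228. Next I measure these points.

```bash
python3 - <<'E'
from h import *
z=np.load('top0.npz'); im,d=z['im'],z['d']; P=cloud(z,d)
print(z['fx'],np.linalg.inv(z['view']).round(3).tolist())
def uv(p):
    q=z['view']@np.r_[p,1]; return z['fx']*q[0]/q[2]+z['cx'],z['fy']*q[1]/q[2]+z['cy']
print('base',uv([0,0,0]),'tcp',uv([.285,.611,.226]))
for n,(u,v) in dict(capA=(353,177),capB=(370,183),capC=(355,198),pan=(367,145),panLL=(338,163),panLR=(391,167),handle=(470,185),neck=(464,212),head=(462,228),garlic=(273,246),mug=(210,232),glass=(172,231)).items():
    print(n,P[v,u].round(3))
h=P[...,2]
# caps: bright blobs
sub=(im.min(-1)>130); 
n,l,s,c=cv2.connectedComponentsWithStats(sub.astype(np.uint8))
for i in range(1,n):
    if s[i,4]>20 and 330<c[i,0]<500 and 110<c[i,1]<250: 
        m=l==i; print(s[i],c[i].round(1),P[m].mean(0).round(3),np.percentile(h[m],[5,50,95]).round(3))
cv2.imwrite('pics/top0c.png',cv2.resize(cv2.cvtColor(im[105:250,325:495],cv2.COLOR_RGB2BGR),None,fx=4,fy=4,interpolation=cv2.INTER_CUBIC))
E
```

```text
450.8604079646885 [[-0.01, -0.991, 0.136, 0.434], [-1.0, 0.011, 0.009, 0.003], [-0.011, -0.136, -0.991, 1.269], [0.0, 0.0, 0.0, 1.0]]
base (np.float64(324.1300540678153), np.float64(421.03320479992277)) tcp (np.float64(52.89903128391262), np.float64(325.3991137076739))
capA [ 0.656 -0.09   0.009]
capB [ 0.637 -0.137  0.014]
capC [ 0.596 -0.094  0.005]
pan [ 0.751 -0.133 -0.003]
panLL [ 0.698 -0.048  0.001]
panLR [ 0.684 -0.199  0.005]
handle [ 0.625 -0.41   0.034]
neck [ 0.551 -0.392  0.027]
head [ 0.507 -0.386  0.022]
garlic [0.463 0.132 0.051]
mug [0.504 0.313 0.009]
glass [0.508 0.42  0.009]
[ 337  113   59   57 2534] [366.2 142.7] [ 0.755 -0.129  0.01 ] [-0.002  0.003  0.028]
[ 443  160   42   78 1455] [465.1 203.9] [ 0.573 -0.396  0.027] [0.001 0.03  0.047]
[348 172  11  11  98] [353.3 176.8] [ 0.654 -0.089  0.021] [0.001 0.009 0.014]
[364 177  11  11  95] [369.5 182.1] [ 0.638 -0.134  0.022] [0.001 0.009 0.014]
[350 192  12  12 101] [355.1 197.5] [ 0.597 -0.094  0.008] [-0.001  0.009  0.013]
```

View pics/top0c.png

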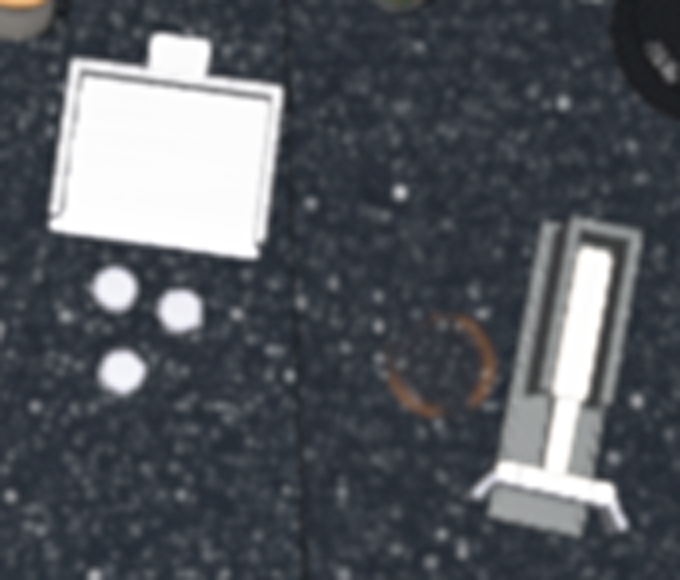

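The crop shows the pan mouth running from about (337,162) to (390,169) in the full image, three caps in front of it, and the squeegee with its blade towards the robot. I'll go above the neck now.

```bash
R='{"offset":[67,79,-1],"yaw":-13}'; python3 -m inch '[{"offset":[34,40,-1],"yaw":-6},{"offset":[34,40,-1],"yaw":-6},{"offset":[34,40,-1],"yaw":-6},{"offset":[34,40,-1],"yaw":-6},{"offset":[34,40,-1],"yaw":-6},{"offset":[34,40,-1],"yaw":-6},{"offset":[34,40,-1],"yaw":-6},{"offset":[34,40,-1],"yaw":-6},{"offset":[34,40,-1],"yaw":-6},{"offset":[34,40,-1],"yaw":-6},{"offset":[67,79,-1],"yaw":-13},{"offset":[67,79,-1],"yaw":-13},{"offset":[67,79,-1],"yaw":-13},{"offset":[67,79,-1],"yaw":-13},{"offset":[67,79,-1],"yaw":-13},{"offset":[67,79,-1],"yaw":-13},{"offset":[67,79,-1],"yaw":-13},{"offset":[67,79,-1],"yaw":-13},{"offset":[67,79,-1],"yaw":-13},{"offset":[67,79,-1],"yaw":-13}]' 1
python3 - <<'E'
from h import *
print(state())
E
```

```text
time_s: 2.1
tcp_pos: [0.548, -0.3515, 0.236]
eef_rot: [-0.0, 0.994, -0.105, -0.0]
force: [1.7, 0.5, 0.6]
opening: 0.0877
grip_force: 0.0
{'time_s': 2.1, 'tcp_pos': [0.548, -0.3515, 0.236], 'eef_rot': [-0.0001, 0.9945, -0.1048, -0.0003], 'qpos': [-0.2714, 0.3146, -0.0303, -0.0002, -1.2265, 1.6322], 'opening': 0.0877, 'force': [1.7266, 0.5494, 0.5673], 'grip_force': 0.0}
```

```bash
python3 -m inch '[{"offset":[0,0,0],"yaw":0},{"offset":[0,0,0],"yaw":0},{"offset":[0,0,0],"yaw":0}]'
python3 - <<'E'
from h import *
print(state())
c,im,d=grab('wrist','w1.png'); np.savez('w1.npz',im=im,d=d,**c)
E
```

```text
time_s: 2.4
tcp_pos: [0.5477, -0.3489, 0.2361]
eef_rot: [-0.0, 0.994, -0.105, -0.0]
force: [1.3, 0.1, -0.0]
opening: 0.0874
grip_force: 0.0
{'time_s': 2.4, 'tcp_pos': [0.5477, -0.3489, 0.2361], 'eef_rot': [-0.0002, 0.9945, -0.1048, -0.0004], 'qpos': [-0.2675, 0.3119, -0.034, -0.0002, -1.2258, 1.6284], 'opening': 0.0874, 'force': [1.2818, 0.1157, -0.0466], 'grip_force': 0.0}
```

View pics/w1.png

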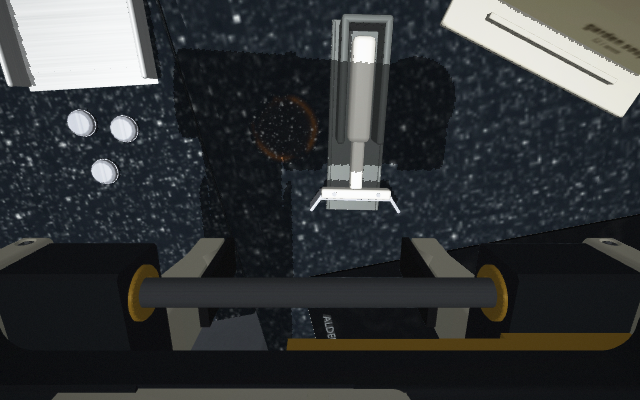

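The wrist view shows the squeegee with its handle end at (364,38), neck around (356,165) and blade line from (322,192) to (391,194). The caps are at (81,123), (124,128) and (104,171), and the pan's mouth edge is at upper left. I'll turn these into positions.

```bash
cat >> h.py <<'E'
def ray(c,u,v,z):
    T=np.linalg.inv(c['view']); r=T[:3,:3]@[(u-c['cx'])/c['fx'],(v-c['cy'])/c['fy'],1]
    return T[:3,3]+r*(z-T[2,3])/r[2]
E
python3 - <<'E'
from h import *
z=np.load('w1.npz'); im,d=z['im'],z['d']; P=cloud(z,d)
for n,u,v,hh in[('hEnd',364,38,.034),('h2',361,100,.034),('h3',358,135,.034),('neck',356,160,.031),('bladeL',322,191,.034),('bladeR',391,194,.034),('tipL',311,211,.03),('tipR',399,213,.03),('c1',81,123,.01),('c2',124,128,.01),('c3',104,171,.01),('panmouthR',158,81,.0),('panL',10,88,.0),('mid',80,86,0.)]:
    print(n,ray(z,u,v,hh).round(4),P[v,u].round(4))
# tall surface of squeegee: points with z in 25..36mm, in box
m=(P[...,2]>.026)&(P[...,2]<.042)&(P[...,0]>.48)&(P[...,0]<.72)&(abs(P[...,1]+.4)<.07)&(im.min(-1)>120)
m[:, :300]=0
for a in np.arange(.5,.72,.01):
    k=m&(abs(P[...,0]-a)<.005)
    if k.sum()>3: print(round(a,2),k.sum(),P[k][:,1].min().round(4),P[k][:,1].max().round(4),np.median(P[k][:,2]).round(4))
E
```

```text
hEnd [ 0.6727 -0.4219  0.034 ] [ 0.6729 -0.4221  0.0322]
h2 [ 0.6148 -0.4088  0.034 ] [ 0.6148 -0.4089  0.0334]
h3 [ 0.5796 -0.3995  0.034 ] [ 0.5796 -0.3994  0.0342]
neck [ 0.5525 -0.3928  0.031 ] [ 0.5525 -0.3928  0.0308]
bladeL [ 0.526  -0.3484  0.034 ] [ 0.5264 -0.3485  0.0352]
bladeR [ 0.5062 -0.4249  0.034 ] [ 4.948e-01 -4.306e-01 -4.000e-04]
tipL [ 0.5037 -0.3306  0.03  ] [ 0.5047 -0.3309  0.033 ]
tipR [ 0.4798 -0.4314  0.03  ] [ 0.4674 -0.4371 -0.001 ]
c1 [ 0.6559 -0.0938  0.01  ] [ 0.6559 -0.0938  0.01  ]
c2 [ 0.6403 -0.1399  0.01  ] [ 0.6403 -0.1404  0.0109]
c3 [ 0.5978 -0.0975  0.01  ] [ 0.5977 -0.0969  0.0092]
panmouthR [ 0.682  -0.1914  0.    ] [ 6.820e-01 -1.914e-01  1.000e-04]
panL [ 0.71   -0.0235  0.    ] [ 7.099e-01 -2.390e-02  4.000e-04]
mid [ 0.6954 -0.1026  0.    ] [ 6.953e-01 -1.029e-01  4.000e-04]
0.5 83 -0.4269 -0.397 0.0341
0.51 393 -0.4241 -0.33 0.0351
0.52 409 -0.4068 -0.3392 0.035
0.53 150 -0.3968 -0.3473 0.0309
0.54 109 -0.3983 -0.3831 0.0304
0.55 102 -0.4014 -0.386 0.0305
0.56 106 -0.4028 -0.3889 0.0305
0.57 115 -0.4101 -0.3908 0.0311
0.58 188 -0.4128 -0.3897 0.0333
0.59 194 -0.4142 -0.391 0.0334
0.6 204 -0.4171 -0.3939 0.0332
0.61 206 -0.42 -0.3959 0.0334
0.62 212 -0.4215 -0.3986 0.0334
0.63 216 -0.4242 -0.4005 0.0333
0.64 224 -0.4267 -0.4033 0.0332
0.65 231 -0.4298 -0.4052 0.0333
0.66 253 -0.4326 -0.407 0.0332
0.67 232 -0.4334 -0.409 0.0328
0.68 14 -0.4217 -0.4128 0.0305
```

```bash
python3 -m inch '[{"offset":[1.0,4.3,5],"yaw":1.5},{"offset":[1.0,4.3,10],"yaw":1.5},{"offset":[1.0,4.3,14],"yaw":1.5},{"offset":[1.0,4.3,17],"yaw":1.5},{"offset":[1.0,4.3,17],"yaw":1.5},{"offset":[1.0,4.3,17],"yaw":1.5},{"offset":[1.0,4.3,17],"yaw":1.5}]'
```

```text
time_s: 3.15
tcp_pos: [0.5509, -0.3937, 0.0697]
eef_rot: [0.001, 0.993, -0.117, 0.002]
force: [0.7, -0.2, -0.4]
opening: 0.0878
grip_force: 0.0
```

```bash
python3 -m inch '[{"offset":[-0.2,0,3],"yaw":0},{"offset":[-0.2,0,5],"yaw":0},{"offset":[-0.2,0,6.1],"yaw":0},{"offset":[-0.2,0,6.1],"yaw":0},{"offset":[-0.2,0,6.1],"yaw":0},{"offset":[-0.2,0,6.1],"yaw":0},{"offset":[-0.2,0,6.1],"yaw":0}]'; python3 -m inch '[{"offset":[0,0,0],"yaw":0},{"offset":[0,0,0],"yaw":0},{"offset":[0,0,0],"yaw":0},{"offset":[0,0,0],"yaw":0},{"offset":[0,0,0],"yaw":0},{"offset":[0,0,0],"yaw":0},{"offset":[0,0,0],"yaw":0},{"offset":[0,0,0],"yaw":0},{"offset":[0,0,0],"yaw":0},{"offset":[0,0,0],"yaw":0}]' -1
```

```text
time_s: 3.85
tcp_pos: [0.5477, -0.3934, 0.0069]
eef_rot: [0.0, 0.993, -0.118, 0.001]
force: [-0.3, -0.6, 0.6]
opening: 0.0873
grip_force: 0.0
time_s: 4.85
tcp_pos: [0.5469, -0.3931, 0.0055]
eef_rot: [0.0, 0.993, -0.118, -0.0]
force: [0.2, -1.3, -0.6]
opening: 0.0139
grip_force: 30.0
```

```bash
python3 -m inch '[{"offset":[0,0,-1],"yaw":0},{"offset":[0,0,-2],"yaw":0},{"offset":[0,0,-3.5],"yaw":0},{"offset":[0,0,-5.5],"yaw":0},{"offset":[0,0,-8],"yaw":0},{"offset":[0,0,-10.5],"yaw":0},{"offset":[0,0,-12],"yaw":0},{"offset":[0,0,-12],"yaw":0},{"offset":[0,0,-12],"yaw":0}]'
```

```text
time_s: 5.75
tcp_pos: [0.5467, -0.3928, 0.1254]
eef_rot: [-0.0, 0.993, -0.118, 0.0]
force: [-0.3, -0.2, -2.1]
opening: 0.0141
grip_force: 30.0
```

```bash
python3 - <<'E'
from h import *
z=np.load('w1.npz'); im=z['im'].astype(int)
pts=[]
for u in range(0,165,6):
    col=im[60:100,u].min(-1); b=np.where(col>110)[0]
    if len(b): v=60+b.max(); p=ray(z,u,v+.5,0); pts.append(p[:2]); print(u,v,p[:2].round(4))
pts=np.array(pts); s=pts[(pts[:,1]<-.04)&(pts[:,1]>-.18)]; f=np.polyfit(s[:,1],s[:,0],1); print(f,np.degrees(np.arctan(f[0])),np.abs(np.polyval(f,s[:,1])-s[:,0]).max())
t=np.load('top0.npz'); im=t['im'].astype(int)
q=[]
for u in range(340,391,3):
    b=np.where(im[150:172,u].min(-1)>130)[0]; q.append(ray(t,u,150+b.max()+.5,0)[:2])
q=np.array(q); f=np.polyfit(q[:,1],q[:,0],1); print('top',f,np.degrees(np.arctan(f[0])))
row=[ (v,np.where(im[v,325:400].min(-1)>110)[0][[0,-1]]+325) for v in (130,140,150,158,160,162,164)]
for v,(a,b) in row: print(v,a,b,ray(t,a-.5,v,.028).round(4),ray(t,b+.5,v,.028).round(4))
for v in(330,):pass
# worktop front edge near y=-.1..-.3
P=cloud(t,t['d'])
for u in(345,370,390,410,425): 
    k=np.where(P[230:400,u,2]<-.03)[0]; print('edge',u,P[230+k[0]-1,u].round(3) if len(k) else None)
E
```

```text
0 63 [ 0.7362 -0.0249]
6 82 [ 0.7164 -0.0219]
12 85 [ 0.712 -0.027]
24 62 [ 0.7316 -0.0517]
30 90 [ 0.7027 -0.0446]
36 90 [ 0.7013 -0.0513]
42 90 [ 0.6999 -0.0581]
48 90 [ 0.6985 -0.0648]
54 90 [ 0.697  -0.0715]
60 89 [ 0.6966 -0.0787]
66 89 [ 0.6952 -0.0854]
72 88 [ 0.6948 -0.0926]
78 88 [ 0.6933 -0.0993]
84 87 [ 0.6929 -0.1064]
90 87 [ 0.6915 -0.1131]
96 87 [ 0.6901 -0.1198]
102 86 [ 0.6897 -0.1269]
108 86 [ 0.6882 -0.1336]
114 86 [ 0.6868 -0.1403]
120 85 [ 0.6864 -0.1474]
126 85 [ 0.685  -0.1541]
132 84 [ 0.6846 -0.1612]
138 84 [ 0.6832 -0.1678]
144 84 [ 0.6818 -0.1745]
150 84 [ 0.6803 -0.1812]
156 97 [ 0.6655 -0.183 ]
[0.20274843 0.71551652] 11.461269123600752 0.02657729818568111
top [0.15535786 0.70749613] 8.830754939927031
130 341 395 [ 0.7879 -0.0555  0.028 ] [ 0.786 -0.211  0.028]
140 339 394 [ 0.7589 -0.0494  0.028 ] [ 0.757  -0.2072  0.028 ]
150 338 392 [ 0.73   -0.0461  0.028 ] [ 0.7282 -0.2007  0.028 ]
158 337 391 [ 0.7071 -0.0429  0.028 ] [ 0.7053 -0.1971  0.028 ]
160 337 391 [ 0.7013 -0.0428  0.028 ] [ 0.6995 -0.197   0.028 ]
162 337 391 [ 0.6956 -0.0427  0.028 ] [ 0.6938 -0.1968  0.028 ]
164 348 391 [ 0.6895 -0.0735  0.028 ] [ 0.6881 -0.1966  0.028 ]
edge 345 [ 0.363 -0.062 -0.004]
edge 370 [ 0.362 -0.131  0.   ]
edge 390 [ 0.362 -0.186 -0.001]
edge 410 None
edge 425 None
```

```bash
python3 -m inch '[{"offset":[0,-1.5,0],"yaw":7},{"offset":[-0.5,-3,0],"yaw":14},{"offset":[-1,-4.5,0],"yaw":21},{"offset":[-1.5,-6,0],"yaw":28},{"offset":[-2,-7.5,0],"yaw":35},{"offset":[-2.5,-9,0],"yaw":42},{"offset":[-3,-10.5,0],"yaw":49},{"offset":[-3.5,-12,0],"yaw":56},{"offset":[-4,-13.5,0],"yaw":63},{"offset":[-4.5,-15,0],"yaw":70},{"offset":[-5,-16.5,0],"yaw":77},{"offset":[-5.5,-18,0],"yaw":84},{"offset":[-6,-19.5,0],"yaw":91},{"offset":[-6.5,-21,0],"yaw":98},{"offset":[-7,-22.5,0],"yaw":105},{"offset":[-7.5,-24,0],"yaw":112},{"offset":[-8,-25.5,0],"yaw":119},{"offset":[-8.5,-27,0],"yaw":126},{"offset":[-9,-28,0],"yaw":133},{"offset":[-9.6,-28.4,0],"yaw":140}]'
python3 -m inch '[{"offset":[0,0,0],"yaw":7},{"offset":[0,0,0],"yaw":14},{"offset":[0,0,0],"yaw":21},{"offset":[0,0,0],"yaw":28},{"offset":[0,0,0],"yaw":35.5},{"offset":[0,0,0],"yaw":35.5},{"offset":[0,0,0],"yaw":35.5},{"offset":[0,0,0],"yaw":35.5},{"offset":[0,0,0],"yaw":35.5}]'
python3 - <<'E'
from h import *
s=state(); print(s); q=s['eef_rot']; print(np.degrees(2*np.arctan2(q[2],q[1])))
c,im,d=grab('wrist','w2.png'); np.savez('w2.npz',im=im,d=d,**c)
E
```

```text
time_s: 7.75
tcp_pos: [0.5191, -0.0937, 0.124]
eef_rot: [-0.001, -0.227, 0.974, 0.0]
force: [-0.3, -0.0, -1.2]
opening: 0.0137
grip_force: 30.0
time_s: 8.65
tcp_pos: [0.5199, -0.0945, 0.1252]
eef_rot: [-0.0, 0.078, 0.997, -0.0]
force: [-0.4, -0.5, -0.8]
opening: 0.0136
grip_force: 30.0
{'time_s': 8.65, 'tcp_pos': [0.5199, -0.0945, 0.1252], 'eef_rot': [-0.0002, 0.0778, 0.997, -0.0001], 'qpos': [0.1916, 0.2109, -0.4478, -0.0, -0.9126, -1.9182], 'opening': 0.0136, 'force': [-0.4254, -0.5219, -0.7911], 'grip_force': 29.9992}
171.07603486942583
```

View pics/w2.png

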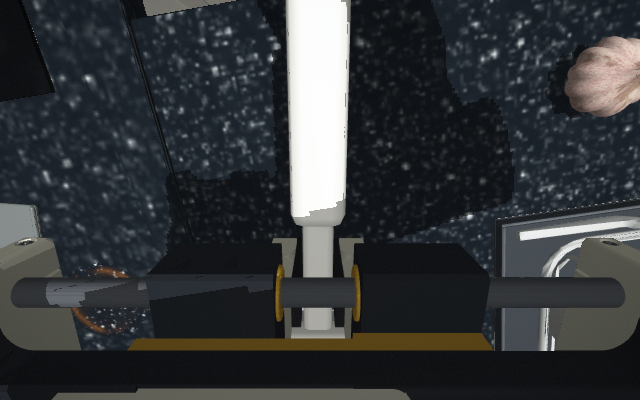

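The handle points straight back at (318,100) towards the robot and the grip has not slipped. I lower it and let go.

```bash
python3 -m inch '[{"offset":[0,0,3],"yaw":0},{"offset":[0,0,6.5],"yaw":0},{"offset":[0,0,9.5],"yaw":0},{"offset":[0,0,11],"yaw":0},{"offset":[0,0,11.8],"yaw":0},{"offset":[0,0,12.2],"yaw":0},{"offset":[0,0,12.3],"yaw":0},{"offset":[0,0,12.3],"yaw":0},{"offset":[0,0,12.3],"yaw":0},{"offset":[0,0,12.3],"yaw":0}]'
```

```text
time_s: 9.7
tcp_pos: [0.5205, -0.0944, 0.0033]
eef_rot: [0.001, 0.079, 0.997, 0.0]
force: [-1.2, 0.1, -0.5]
opening: 0.0138
grip_force: 30.0
```

```bash
python3 -m inch '[{"offset":[0,0,0.1],"yaw":0},{"offset":[0,0,0.15],"yaw":0},{"offset":[0,0,0.15],"yaw":0}]'; python3 -m inch '[{"offset":[0,0,0],"yaw":0},{"offset":[0,0,0],"yaw":0},{"offset":[0,0,0],"yaw":0},{"offset":[0,0,0],"yaw":0},{"offset":[0,0,0],"yaw":0},{"offset":[0,0,0],"yaw":0},{"offset":[0,0,0],"yaw":0},{"offset":[0,0,0],"yaw":0}]' 1
python3 -m inch '[{"offset":[0,0,-3],"yaw":0},{"offset":[0,0,-6],"yaw":0},{"offset":[5,0,-11],"yaw":0},{"offset":[10,0,-16],"yaw":0},{"offset":[10,0,-16],"yaw":0},{"offset":[10,0,-16],"yaw":0},{"offset":[10,0,-16],"yaw":0},{"offset":[10,0,-16],"yaw":0}]'
python3 - <<'E'
from h import *
print(state())
c,im,d=grab('wrist','w3.png'); np.savez('w3.npz',im=im,d=d,**c)
c,im,d=grab('top','t3.png'); np.savez('t3.npz',im=im,d=d,**c)
E
```

```text
time_s: 10.0
tcp_pos: [0.5202, -0.0944, 0.0015]
eef_rot: [0.0, 0.079, 0.997, 0.0]
force: [-2.0, 1.1, 5.2]
opening: 0.0137
grip_force: 30.0
time_s: 10.8
tcp_pos: [0.52, -0.0945, 0.001]
eef_rot: [-0.0, 0.079, 0.997, 0.0]
force: [0.0, 0.9, -0.1]
opening: 0.0718
grip_force: 0.0
time_s: 11.6
tcp_pos: [0.4214, -0.0788, 0.1605]
eef_rot: [-0.0, 0.079, 0.997, -0.0]
force: [0.4, 0.2, -0.2]
opening: 0.088
grip_force: 0.0
{'time_s': 11.6, 'tcp_pos': [0.4214, -0.0788, 0.1605], 'eef_rot': [-0.0002, 0.0787, 0.9969, -0.0], 'qpos': [0.2789, 0.0017, -0.5984, -0.0001, -0.9712, -2.0072], 'opening': 0.088, 'force': [0.3999, 0.1701, -0.1989], 'grip_force': 0.0}
```

View pics/w3.png

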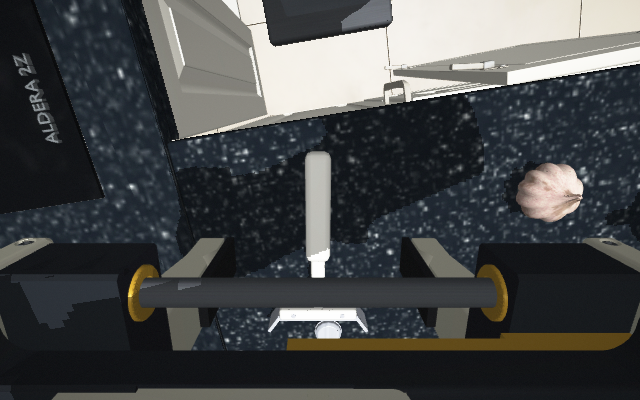

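The squeegee lies on the worktop with the handle from (317,155) to (317,260). The blade is at row 312, with cap_c just ahead of it at (328,330). I'll measure the axis.

```bash
python3 - <<'E'
from h import *
z=np.load('w3.npz'); P=cloud(z,z['d']); im=z['im']
m=(P[...,2]>.018)&(P[...,2]<.038)&(P[...,0]<.53)&(abs(P[...,1]+.08)<.04); m[:, :260]=0;m[:,380:]=0; m[262:]=0
X=P[m]; print(m.sum(), X.min(0),X.max(0),np.median(X[:,2]))
mid=[]
for a in np.arange(.39,.5,.01):
    k=X[abs(X[:,0]-a)<.005]; mid.append((a,(k[:,1].min()+k[:,1].max())/2)); print(round(a,2),len(k),k[:,1].min().round(4),k[:,1].max().round(4))
mid=np.array(mid[1:]); f=np.polyfit(mid[:,0],mid[:,1],1); print(f,np.degrees(np.arctan(f[0])))
for u,v,h in((277,311,.03),(358,311,.03),(268,330,.03),(367,330,.03),(328,330,.01),(317,261,.03),(317,152,.025)): print(u,v,ray(z,u,v,h).round(4))
t=np.load('t3.npz'); cv2.imwrite('pics/t3c.png',cv2.resize(cv2.cvtColor(t['im'][120:300,280:460],cv2.COLOR_RGB2BGR),None,fx=3.3,fy=3.3,interpolation=cv2.INTER_CUBIC))
E
```

```text
2718 [ 0.38923481 -0.09984501  0.01814123] [ 0.49609738 -0.06207858  0.03189682] 0.02920688621881834
0.39 168 -0.0849 -0.0628
0.4 294 -0.0866 -0.0621
0.41 282 -0.0883 -0.0636
0.42 282 -0.0901 -0.0651
0.43 267 -0.0917 -0.0666
0.44 271 -0.0932 -0.0681
0.45 252 -0.094 -0.0695
0.46 242 -0.0957 -0.0711
0.47 234 -0.0975 -0.0723
0.48 228 -0.0991 -0.0749
0.49 191 -0.0998 -0.0765
[-0.15280744 -0.01328672] -8.688015065424441
277 311 [ 0.5433 -0.1391  0.03  ]
358 311 [ 0.5564 -0.057   0.03  ]
268 330 [ 0.5646 -0.1528  0.03  ]
367 330 [ 0.5809 -0.0505  0.03  ]
328 330 [ 0.5904 -0.0925  0.01  ]
317 261 [ 0.4936 -0.0896  0.03  ]
317 152 [ 0.3891 -0.073   0.025 ]
```

View pics/t3c.png

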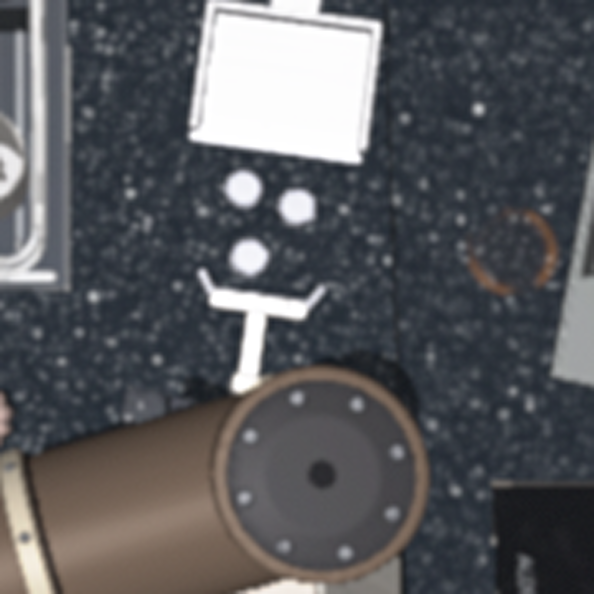

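The top crop shows the squeegee squarely behind the three caps, with its wings flanking cap_c and the mouth dead ahead. Now I grip the handle.

```bash
python3 -m inch '[{"offset":[-3.5,0.1,3],"yaw":0},{"offset":[-3.5,0.1,7],"yaw":0},{"offset":[-3.5,0.1,11],"yaw":0},{"offset":[-3.5,0.1,14],"yaw":0},{"offset":[-3.5,0.1,15.5],"yaw":0},{"offset":[-3.5,0.1,15.6],"yaw":0},{"offset":[-3.5,0.1,15.6],"yaw":0},{"offset":[-3.5,0.1,15.6],"yaw":0}]'; python3 -m inch '[{"offset":[0,0,0],"yaw":0},{"offset":[0,0,0],"yaw":0},{"offset":[0,0,0],"yaw":0},{"offset":[0,0,0],"yaw":0},{"offset":[0,0,0],"yaw":0},{"offset":[0,0,0],"yaw":0},{"offset":[0,0,0],"yaw":0},{"offset":[0,0,0],"yaw":0},{"offset":[0,0,0],"yaw":0},{"offset":[0,0,0],"yaw":0}]' -1
```

```text
time_s: 12.5
tcp_pos: [0.4565, -0.0833, 0.0054]
eef_rot: [0.0, 0.079, 0.997, 0.0]
force: [0.9, -0.1, 0.6]
opening: 0.0876
grip_force: 0.0
time_s: 13.5
tcp_pos: [0.4559, -0.0833, 0.005]
eef_rot: [-0.0, 0.079, 0.997, -0.0]
force: [-0.1, -1.6, 0.2]
opening: 0.0238
grip_force: 30.0
```

```bash
python3 -m inch '[{"offset":[0,0,-0.1],"yaw":0},{"offset":[-0.5,0,-0.1],"yaw":0},{"offset":[-1.2,0,-0.1],"yaw":0},{"offset":[-2,0,-0.1],"yaw":0},{"offset":[-2.8,0,-0.1],"yaw":0},{"offset":[-3.6,0,-0.1],"yaw":0},{"offset":[-4.4,0,-0.1],"yaw":0},{"offset":[-5.2,0,-0.1],"yaw":0},{"offset":[-6,0,-0.1],"yaw":0},{"offset":[-6.8,0,-0.1],"yaw":0},{"offset":[-7.6,0,-0.1],"yaw":0},{"offset":[-8.4,0,-0.1],"yaw":0},{"offset":[-9.2,0,-0.1],"yaw":0},{"offset":[-10,0,-0.1],"yaw":0},{"offset":[-10.4,0,-0.1],"yaw":0},{"offset":[-10.4,0,-0.1],"yaw":0},{"offset":[-10.4,0,-0.1],"yaw":0}]'
python3 - <<'E'
from h import *
c,im,d=grab('wrist'); np.savez('w4.npz',im=im,d=d,**c)
t,im,d=grab('top'); 
cv2.imwrite('pics/t4c.png',cv2.resize(cv2.cvtColor(im[120:300,280:460],cv2.COLOR_RGB2BGR),None,fx=3.3,fy=3.3,interpolation=cv2.INTER_CUBIC))
E
```

```text
time_s: 15.2
tcp_pos: [0.5585, -0.0996, 0.0059]
eef_rot: [-0.0, 0.079, 0.997, 0.0]
force: [-0.5, 0.1, -1.8]
opening: 0.0238
grip_force: 30.0
```

View pics/t4c.png

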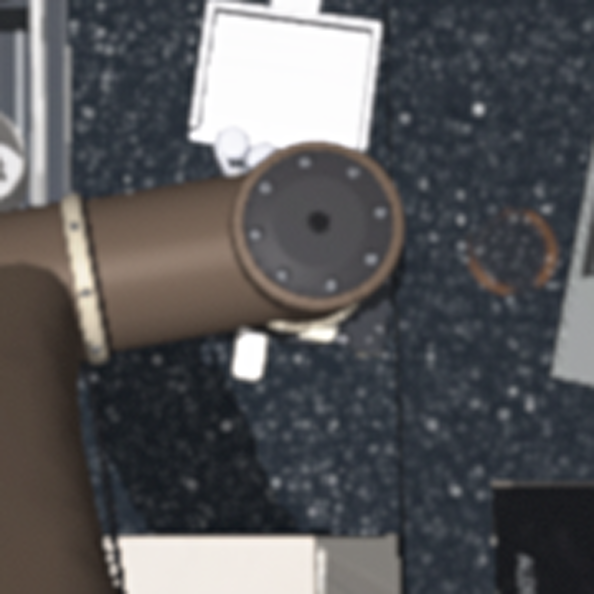

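The top crop shows two caps at (233,143) and (262,155) riding at the mouth, with the blade and wings behind them inside the pan's width. I continue over the ramp, slightly raised.

```bash
python3 -m inch '[{"offset":[-0.4,0,-0.1],"yaw":0},{"offset":[-1,0,-0.15],"yaw":0},{"offset":[-1.7,0,-0.2],"yaw":0},{"offset":[-2.4,0,-0.25],"yaw":0},{"offset":[-3.1,0,-0.25],"yaw":0},{"offset":[-3.8,0,-0.25],"yaw":0},{"offset":[-4.4,0,-0.25],"yaw":0},{"offset":[-4.9,0,-0.25],"yaw":0},{"offset":[-5.3,0,-0.25],"yaw":0},{"offset":[-5.5,0,-0.25],"yaw":0},{"offset":[-5.5,0,-0.25],"yaw":0},{"offset":[-5.5,0,-0.25],"yaw":0},{"offset":[-5.5,0,-0.25],"yaw":0}]'
python3 - <<'E'
from h import *
c,im,d=grab('top'); np.savez('t5.npz',im=im,d=d,**c)
cv2.imwrite('pics/t5c.png',cv2.resize(cv2.cvtColor(im[120:220,320:420],cv2.COLOR_RGB2BGR),None,fx=5,fy=5,interpolation=cv2.INTER_CUBIC))
E
```

```text
time_s: 16.6
tcp_pos: [0.6129, -0.1082, 0.0086]
eef_rot: [0.0, 0.079, 0.997, 0.0]
force: [0.5, -0.6, -0.9]
opening: 0.024
grip_force: 30.0
```

View pics/t5c.png

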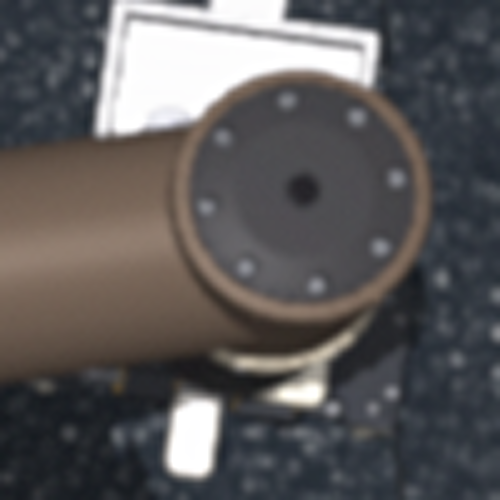

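One cap is visible deep in the pan at (168,118), and by arithmetic the blade is about 24 mm past the mouth. I draw back, lower it, then check before releasing.

```bash
python3 -m inch '[{"offset":[0.4,0,0],"yaw":0},{"offset":[1,0,0],"yaw":0},{"offset":[2,0,0],"yaw":0},{"offset":[3,0,0],"yaw":0},{"offset":[4.2,0,0],"yaw":0},{"offset":[5.5,0,0],"yaw":0},{"offset":[7,0,0],"yaw":0},{"offset":[8.5,0,0],"yaw":0},{"offset":[10,0,0],"yaw":0},{"offset":[11.5,0,0],"yaw":0},{"offset":[13,0,0],"yaw":0},{"offset":[14,0,0],"yaw":0},{"offset":[14.5,0,0],"yaw":0},{"offset":[14.5,0,0.2],"yaw":0},{"offset":[14.5,0,0.3],"yaw":0},{"offset":[14.5,0,0.35],"yaw":0},{"offset":[14.5,0,0.35],"yaw":0},{"offset":[14.5,0,0.35],"yaw":0}]'
python3 - <<'E'
from h import *
c,im,d=grab('top'); np.savez('t6.npz',im=im,d=d,**c)
cv2.imwrite('pics/t6c.png',cv2.resize(cv2.cvtColor(im[120:240,320:440],cv2.COLOR_RGB2BGR),None,fx=5,fy=5,interpolation=cv2.INTER_CUBIC))
E
```

```text
time_s: 18.45
tcp_pos: [0.4704, -0.0855, 0.005]
eef_rot: [0.0, 0.079, 0.997, 0.0]
force: [1.4, -0.7, -0.5]
opening: 0.0238
grip_force: 30.0
```

View pics/t6c.png

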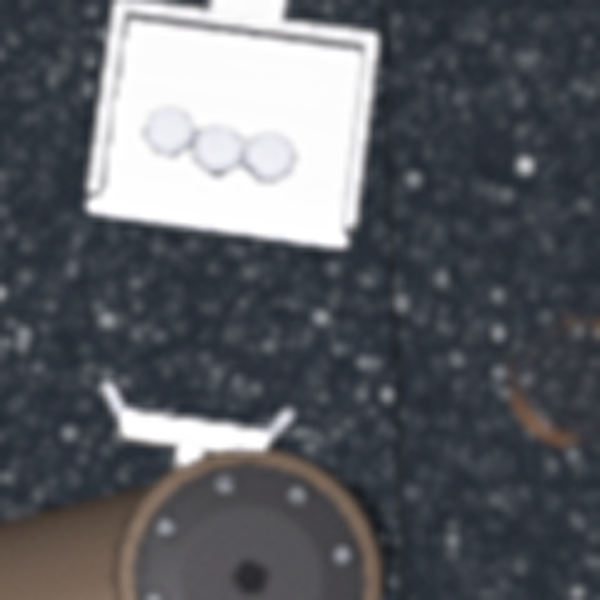

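All three caps lie side by side well inside the pan, at (170,130), (217,148) and (269,156), and the blade is outside at row 430. I release, retreat and hand in.

```bash
python3 -m inch '[{"offset":[0,0,0],"yaw":0},{"offset":[0,0,0],"yaw":0},{"offset":[0,0,0],"yaw":0},{"offset":[0,0,0],"yaw":0},{"offset":[0,0,0],"yaw":0},{"offset":[0,0,0],"yaw":0},{"offset":[0,0,0],"yaw":0},{"offset":[0,0,0],"yaw":0}]' 1
python3 -m inch '[{"offset":[0,0,-2],"yaw":0},{"offset":[0,0,-5],"yaw":0},{"offset":[0,0,-9],"yaw":0},{"offset":[0,0,-13],"yaw":0},{"offset":[0,0,-15],"yaw":0},{"offset":[0,0,-15],"yaw":0},{"offset":[0,0,-15],"yaw":0},{"offset":[0,0,-15],"yaw":0}]'
python3 - <<'E'
from h import *
c,im,d=grab('wrist'); P=cloud(c,d)
k=P[(P[...,2]>.02)&(P[...,2]<.045)&(P[...,0]<.5)&(abs(P[...,1]+.08)<.03)]
print('handle top z', len(k), np.percentile(k[:,2],[50,90,98]).round(4), k[:,:2].min(0).round(3),k[:,:2].max(0).round(3))
print(manip.hand_in())
E
```

```text
time_s: 19.3
tcp_pos: [0.4698, -0.0855, 0.005]
eef_rot: [0.0, 0.079, 0.997, 0.0]
force: [-0.3, 0.5, 0.1]
opening: 0.0826
grip_force: 0.0
time_s: 20.1
tcp_pos: [0.469, -0.0856, 0.1541]
eef_rot: [-0.001, 0.079, 0.997, -0.0]
force: [-0.2, 0.3, -0.7]
opening: 0.0876
grip_force: 0.0
handle top z 2866 [0.0292 0.0303 0.0309] [ 0.404 -0.101] [ 0.5   -0.063]
the job is handed in; nothing more can be done
None
```

Handed in at about 20 s: all three caps are well inside the crumb pan, and the squeegee lies flat and released on the worktop about 12 cm clear of the mouth; the hand-in call returned no verdict.

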